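Unlock the dish divider and index it to the third stop

TASK

Lift the locking fork straight up off its peg on the dish divider and stand it upright on the bare worktop. Then turn the index knob clockwise by three clicks to its third stop, not past it, and finish still gripping the knob there so that the dish stays put for marking; leave the timer, the small bottle and the pen where they are.

Things in the scene. Friction and masses are not known exactly. Their poses are not given: they have to be found in the camera images.
- divider: dish divider: fixed white base 150 (x) x 260 (y) x 30 mm high; origin at its underside's centre, on the worktop; its -x side faces the robot. Left (+y) half: turntable with a petri dish, centre [0, 65] mm, radius 55, top 54 mm above the worktop. Right half: index knob, vertical axis at [20, -65] mm. The worktop up to 140 mm to the right (-y) of the base is bare.
- lock_fork: locking fork, loose bare metal, about 80 g: flat plate 28 mm wide (y), 8 thick, x from -40 to +23 mm, with an eye (10 mm, at x = -25) over the peg and, at +x, two prongs astride the knob's nose (2.5 mm play). Origin: underside, below the tab's centre; z up. Starts flat on the base, axes parallel to the base's. Raise it 25 mm or more to clear peg and nose. It stands by itself on its plate.
- lock_grip (a point): middle of the fork's upright grip tab, 43 mm above the fork's underside. Tab: 20 mm (x) x 10 mm (y), its top 55 mm above the underside; pinch it along y
- post_top (a point): tip of the steel peg on which the locking fork hangs: 6 mm thick, stands 20 mm above the base, tip 50 mm above the worktop. Two cheeks, 7 mm high, flank the fork's plate with 1.5 mm play, so it must rise straight
- knob_grip (a point): grip point on the black index knob's axis, 67 mm above the worktop; turns with the knob. Wing grip 44 mm long (point x), 14 mm thick (y), from 39 to 81 mm above the worktop, on a disc of 24 mm radius; pointer nose along -x, out to 38 mm from the axis, 39 mm above the worktop. Dial on the base: long mark at home, five short marks at the stops.
- index_knob (a joint): knob angle in rad, growing clockwise seen from above: 0 at home (nose to the base's front), sprung stops every 0.42: first 0.42, second 0.84, third 1.26, fourth 1.68, fifth 2.10, then an end stop. Peak torque about 0.2 N m; past half-way it drops into the next stop with a click and stays there. The dish turns with it.
- timer: bystander: pale bench timer with three round keys, 67 x 63 x 19 mm, lying left of the divider; origin at the centre of its underside
- bottle_dye: bystander: small clear bottle, 32 mm across and 62 mm tall, standing behind the divider; origin at the centre of its underside
- pen_1: bystander: marker pen, 135 mm long and 17 mm thick, lying in front of the dish half of the divider; origin at the centre of its underside
There are look-alikes about, which are no part of the job. What is shaped like the lock_fork but green, orange or red is not meant.

How it is judged:
By the outcome, as a careful person would: the job done as asked, in the order asked, and still so for the second after the job is handed in, while the arm keeps its last pose, push and grip.
It also fails if it takes over 54 s, if anything falls off the work surface, if the arm or the gripper's body presses on something with over 40 N, if the wrist force passes 120 N, or if a joint passes its speed limit or range.

ROBOT

A 6-joint arm with a two-finger parallel gripper is mounted at the origin on a cart in front of the work surface, level with it; the furniture and walls round the work are solid. World frame = base frame: x ahead of the robot, y to its left, z up, the work surface at z = 0. Lengths are in m, angles in rad, forces in N, time in s.
With the tool pointing down it reaches from about 0.35 to 0.95 m from the base axis. Payload 17.4 kg.
Tool frame: the origin (TCP) lies on the centre line of the jaws, within the pads' length; the fingertips stand 25 mm ahead of it and the grasp point (between the pads) lies 6 mm ahead of it; z points along the fingers, x is the direction in which the jaws open and shut, and the axes are right-handed (so a half turn about z gives the same grasp; the last joint's range is limited). The gripper opens to 93 mm and grips with 3 to 60 N. Pads are 15 mm wide; open, the fingers measure 128 mm over their backs; the gripper's body (75 mm by 188 mm) begins 65 mm behind the grasp point.
Start: joints at [1.076, 0.116, 1.442, -0, 1.584, -0.038], TCP at [0.298, 0.606, 0.244] pointing down, gripper open.
Joint ranges: [-2.83, 2.83], [-0.83, 2.19], [0.07, 2.5], [-1.14, 4.28], [0.01, 3], [-2.97, 2.97]. Speed limits (rad/s): [1.89, 1.89, 2.22, 3.14, 3.14, 3.14].

INTERFACE

Orientations are given as [roll, pitch, yaw] about the fixed x, y, z axes, in that order (R = Rz(yaw) Ry(pitch) Rx(roll)).
In Python, from station import manip gives the robot as it stands. Calls block until the motion is done:
- manip.move_ptp(position, orientation): joint-space move of the TCP to a pose.
- manip.line_to(position, max_speed=0.15, attitude=None): straight line of the TCP; attitude=None keeps the orientation; max_speed is the mean speed in m/s.
- manip.set_joints(angles): joint-space move.
- manip.command_gripper(opening, squeeze=None): finger opening in m; squeeze is the grip in N (None keeps the last); returns when the fingers have stopped.
- manip.pause(seconds).
- manip.inverse_kinematics(position, orientation): joint angles nearest the present ones, or None.
- manip.get_image(name): name is "scene" or "top" or "wrist"; returns (picture, depth): 400x640x3 uint8, red, green, blue; 400x640 float32, m along the optical axis (not along the pixel's ray), 0 where there is no reading.
- manip.camera_params(name): a dict with "fovy" (degrees; the focal length in pixels is half the picture's height over the tangent of half this angle, whatever the lens; pixels are square), "cx", "cy" (the principal point, pixels), "k1" (the pictures are not rectified: a ray, as slopes to the right and down, at radius r is drawn at 1 + k1 r^2 times it, then the intrinsics apply), "xyz" and "rotation" of the camera in the world; the wrist camera has in their place "hand_eye" (4x4, takes a point from camera to tool coordinates, whose origin is the TCP and whose axes are the tool frame's). Camera axes: x right, y down, z forward; pixel columns grow to the right and rows downward; lengths in m; the calibration is good to about 2 mm. A picture is of the moment at which its call begins: read the wrist's pose just before it. camera_params takes no time and is no camera call.
A pose or a line that the arm cannot do raises manip.PlanningError and nothing moves.
- manip.job_done(): hands the job in, once; it reports no verdict.
Trained networks look in the newest picture that a camera, given by its name, has taken for a name from the list of things; names that differ only in an ending like _2 or _b are one class to them, and where a whole thing is asked for, a point or a joint stands for the part that bears it (a point fixed in the world has none). Each returns a list of dicts, best first, with "confidence" (0 to 1); they miss things now and then, are a little off and sometimes report something else, mostly with a low value. They report only what shows in the picture. A call takes as long as a camera call. They do not tell look-alikes from the thing itself.
- manip.cut_out(name, camera): "region" (400x640 bool, what is visible of it).
- manip.tip_of(name, camera): "xyz" ([x, y, z] in m, in the coordinates of the camera as it stood for that picture, good to about 4 mm: a listed point, or the origin of a listed thing).
Readings, each from a call of its own:
- manip.current_clock(): time.
- manip.current_q(): joint angles.
- manip.current_joint_vel(): joint speeds.
- manip.current_joint_efforts(): joint torques, N m.
- manip.current_eef_pos(): TCP position.
- manip.current_tcp_rot(): TCP orientation.
- manip.current_force(): force on the tool from outside, world axes, zero at the start.
- manip.current_wrist_torque(): the same for the moment, N m.
- manip.current_opening(): finger opening in m.
Only numpy, scipy, OpenCV 4.12 (cv2) and the standard library are available. Lean on these libraries where they do the work, as an engineer would, in place of code of your own. Each camera call takes 0.05 s, during which the arm holds its last target. There are 200 camera calls.

## Working session

There is one attempt and no reset: what is moved stays moved. The work goes in short steps, each a Python script; the robot and the scene stay as the last script left them, time stands still between calls to the robot, and variables do not carry over. Pictures are saved under pics/ and viewed, about 8 in all and at most 12, crops included, and the job is handed in when it is done.

```bash
ls; mkdir -p pics; cat > h.py <<'E'
import numpy as np, cv2
from station import manip as m
from scipy.spatial.transform import Rotation as R
def cam_pose(n):
    p=m.camera_params(n)
    if 'hand_eye' in p:
        T=np.eye(4);T[:3,:3]=R.from_euler('xyz',m.current_tcp_rot()).as_matrix();T[:3,3]=m.current_eef_pos()
        return p,T@np.array(p['hand_eye'])
    T=np.eye(4);r=np.array(p['rotation'],float)
    T[:3,:3]=r if r.shape==(3,3) else R.from_euler('xyz',r).as_matrix()
    T[:3,3]=p['xyz'];return p,T
def K(p):
    f=200/np.tan(np.radians(p['fovy'])/2)
    return np.array([[f,0,p['cx']],[0,f,p['cy']],[0,0,1.]]),np.array([p['k1'],0,0,0])
def project(p,T,X):
    X=np.atleast_2d(X);k,d=K(p);Ti=np.linalg.inv(T)
    return cv2.projectPoints(X@Ti[:3,:3].T+Ti[:3,3],np.zeros(3),np.zeros(3),k,d)[0].reshape(-1,2)
def cloud(p,T,dep):
    k,d=K(p);v,u=np.mgrid[:400,:640]
    r=cv2.undistortPoints(np.stack([u,v],-1).reshape(-1,1,2).astype(np.float64),k,d).reshape(400,640,2)
    P=np.dstack([r,np.ones((400,640))])*dep[...,None]
    return P@T[:3,:3].T+T[:3,3]
def save(n,im): cv2.imwrite('pics/'+n+'.png',cv2.cvtColor(im,cv2.COLOR_RGB2BGR))
def tips(cam,T,names):
    for n in names:
        for d in m.tip_of(n,cam)[:3]:
            print(cam,n,round(d['confidence'],2),np.round(T[:3,:3]@np.array(d['xyz'])+T[:3,3],4))
E
python3 - <<'E'
from h import *
ims=[]
for c in ['scene','top']:
    p,T=cam_pose(c);im,d=m.get_image(c);save(c+'0',im);np.save(c+'0.npy',d)
    print(p);tips(c,T,['divider','lock_fork','lock_grip','post_top','knob_grip','timer','bottle_dye','pen_1'])
print(m.current_clock(),m.current_tcp_rot(),m.camera_params('wrist'))
E
```

```text
pics
{'fovy': 57.24768372459153, 'cx': 318.2480678067038, 'cy': 195.13630358048852, 'k1': -0.02768357357128871, 'xyz': array([ 0.25797764, -0.4700875 ,  0.70484152]), 'rotation': array([-2.37969185,  0.0029546 , -0.51476598])}
scene divider 0.75 [ 0.5674 -0.0142  0.0006]
scene lock_fork 0.92 [ 0.5935 -0.267   0.003 ]
scene lock_fork 0.85 [ 0.393  -0.0529  0.0015]
scene lock_fork 0.61 [ 0.3948 -0.16    0.0009]
scene lock_grip 0.91 [ 0.3848 -0.0489  0.0391]
scene lock_grip 0.9 [ 0.5958 -0.2673  0.0446]
scene lock_grip 0.89 [ 0.3874 -0.1569  0.0411]
scene post_top 0.82 [ 0.5068 -0.0716  0.0524]
scene knob_grip 0.79 [ 0.5809 -0.0816  0.0688]
scene timer 0.9 [0.631  0.1812 0.0035]
scene bottle_dye 0.52 [ 7.222e-01  4.180e-02 -2.000e-04]
scene pen_1 0.83 [0.4642 0.0864 0.0035]
scene pen_1 0.18 [ 0.5681 -0.0146  0.0031]
{'fovy': 43.82352276313876, 'cx': 324.6514289210312, 'cy': 197.83687428950526, 'k1': -0.06350132482355497, 'xyz': array([0.2560516 , 0.03823201, 1.38834887]), 'rotation': array([-2.90507024e+00, -1.50834767e-03, -1.50053793e+00])}
top divider 0.58 [ 5.673e-01 -1.390e-02 -5.0
[... 364 characters left out ...]
op knob_grip 0.82 [ 0.5807 -0.0823  0.064 ]
top timer 0.92 [6.335e-01 1.829e-01 4.000e-04]
top bottle_dye 0.43 [ 7.176e-01  4.100e-02 -1.000e-04]
top pen_1 0.81 [0.4681 0.0882 0.0008]
0.9 [ 3.14158467e+00 -5.36269234e-06  1.11402771e+00] {'fovy': 58.88893365168204, 'cx': 318.24073403325247, 'cy': 198.56278394476857, 'k1': -0.039187612453618674, 'hand_eye': array([[ 9.99999974e-01,  1.98659065e-04,  1.11009328e-04,
         6.31928740e-05],
       [-2.20545396e-04,  9.66275747e-01,  2.57509479e-01,
        -7.25776811e-02],
       [-5.61090290e-05, -2.57509497e-01,  9.66275766e-01,
        -1.42201056e-01],
       [ 0.00000000e+00,  0.00000000e+00,  0.00000000e+00,
         1.00000000e+00]])}
```

View pics/scene0.png

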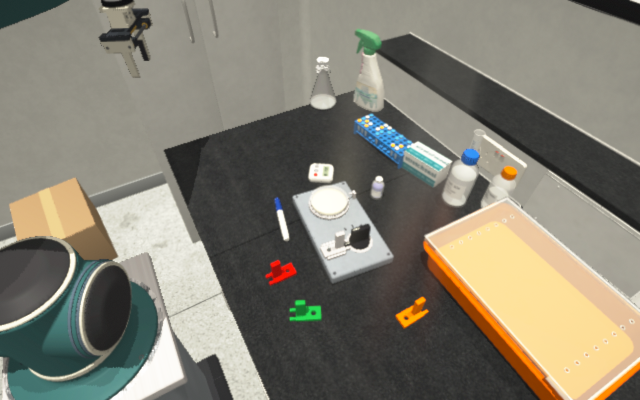

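View pics/top0.png

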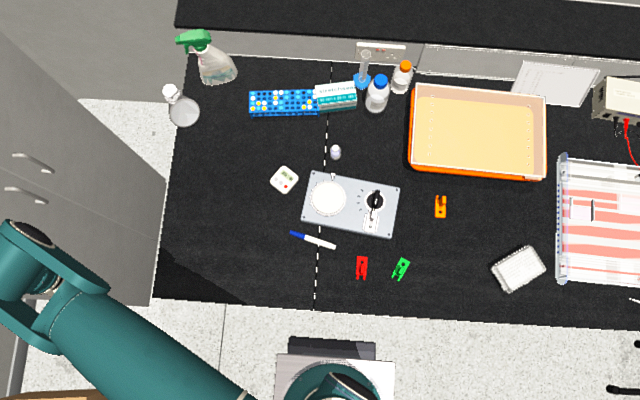

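The pictures show the divider with the white/metal fork at scene pixel (340,240) and the black knob at (360,236). The red, green and orange look-alikes stand at (282,270), (305,312) and (412,312). Next is a wrist view from close by.

```bash
python3 - <<'E'
from h import *
m.move_ptp([0.52,-0.08,0.27],[np.pi,0,1.45])
p,T=cam_pose('wrist');im,d=m.get_image('wrist');save('w1',im);np.save('w1.npy',d);np.save('w1T.npy',T)
tips('wrist',T,['divider','lock_fork','lock_grip','post_top','knob_grip'])
C=cloud(p,T,d);np.save('w1C.npy',C)
for n in ['lock_fork','knob_grip','divider']:
    for r in m.cut_out(n,'wrist')[:1]:
        q=C[r['region']&(d>0)];print(n,r['confidence'],len(q),np.percentile(q,[1,50,99],axis=0).round(4).tolist())
# base top edges: min-area rect of points at z 27..33
s=C[(abs(C[...,2]-.03)<.004)&(d>0)]
print('base',cv2.minAreaRect((s[:,:2]*1000).astype(np.float32)),np.median(s[:,2]))
for lo,hi in [(.078,.095),(.045,.056),(.035,.041)]:
    k=(C[...,2]>lo)&(C[...,2]<hi)&(d>0)&(C[...,1]<-.03)&(C[...,1]>-.14)
    n,l,st,ce=cv2.connectedComponentsWithStats(k.astype(np.uint8))
    for i in range(1,n):
        if st[i,4]>30:
            q=C[l==i];print(lo,st[i,4],q.mean(0).round(4),[np.round(x,1) for x in cv2.minAreaRect((q[:,:2]*1000).astype(np.float32))])
print(m.current_clock())
E
```

```text
wrist divider 0.65 [ 0.5681 -0.0144 -0.0039]
wrist lock_fork 0.94 [ 0.3915 -0.158   0.0021]
wrist lock_fork 0.87 [ 0.5308 -0.0736  0.0351]
wrist lock_fork 0.84 [ 0.3892 -0.0572 -0.0058]
wrist lock_grip 0.87 [ 0.3872 -0.1613  0.0457]
wrist lock_grip 0.78 [ 0.5923 -0.2671  0.0462]
wrist lock_grip 0.65 [ 0.3849 -0.0619  0.0427]
wrist post_top 0.97 [ 0.5078 -0.0753  0.0555]
wrist knob_grip 0.84 [ 0.5814 -0.0777  0.0681]
lock_fork 0.69 1345 [[0.5532, -0.2886, 0.0005], [0.5835, -0.2648, 0.0097], [0.6022, -0.2545, 0.0568]]
knob_grip 0.82 1562 [[0.5558, -0.1008, 0.0361], [0.5759, -0.0788, 0.041], [0.6001, -0.0571, 0.0832]]
divider 0.72 25796 [[0.4853, -0.1396, 0.0256], [0.5585, -0.014, 0.0315], [0.6411, 0.1152, 0.0816]]
base ((523.1845092773438, -127.6109619140625), (416.69378662109375, 477.8307189941406), 20.566884994506836) 0.031036055208597924
0.078 220 [ 0.53   -0.0724  0.0855] [array([530.5, -72.7]), array([ 9.6, 19.6]), np.float64(83.2)]
0.078 535 [ 0.5788 -0.079   0.0814] [array([579.7, -79. ]), array([13.7, 43.4]), np.float64(81.5)]
0.045 131 [ 0.3883 -0.0535  0.0544] [array([385.7, -53.5]), array([19.5, 10. ]), np.float64(1.2)]
0.045 38 [ 0.5592 -0.0765  0.0503] [array([559.9, -76.4]), array([12.9,  3.3]), np.float64(83.4)]
0.035 1093 [ 0.5167 -0.0707  0.039 ] [array([522.2, -70.9]), array([27.7, 62.6]), np.float64(82.9)]
0.035 198 [ 0.514  -0.0882  0.038 ] [array([514. , -88.2]), array([ 4.4, 43.2]), np.float64(82.8)]
0.035 199 [ 0.5191 -0.0528  0.038 ] [array([519.3, -52.8]), array([ 5.1, 43.7]), np.float64(82.1)]
0.035 773 [ 0.5771 -0.0797  0.0398] [array([580.1, -79.1]), array([47.2, 47. ]), np.float64(39.9)]
3.9083
```

View pics/w1.png

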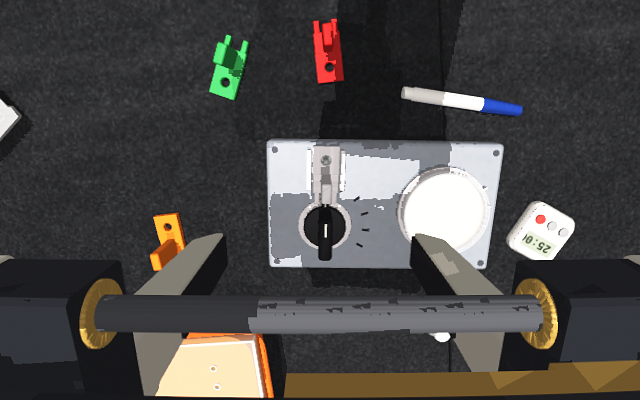

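The wrist view agrees with the numbers: the fork is at about (328,175), the knob at (325,225), tab top at z = 85 mm, knob top at z = 81 mm, yaw about -7.1°. Grasping the tab and lifting now.

```bash
python3 - <<'E'
from h import *
yaw=np.pi/2-0.124; x,y=.5305,-.0727
def rep(s): print(s,round(m.current_clock(),2),np.round(m.current_eef_pos(),4),np.round(m.current_force(),2),round(m.current_opening(),4))
m.command_gripper(0.045,25)
m.move_ptp([x,y,.15],[np.pi,0,yaw]);rep('above')
m.line_to([x,y,.079],0.08);rep('down')
m.command_gripper(0.0,25);m.pause(.2);rep('grip')
m.line_to([x,y,.105],0.04);rep('lift26')
m.line_to([x,y,.145],0.1);rep('lift')
p,T=cam_pose('wrist');im,d=m.get_image('wrist');save('w2',im)
E
```

```text
above 5.38 [ 0.5309 -0.0728  0.1514] [-0.28 -0.11  0.21] 0.0449
down 6.41 [ 0.5308 -0.0727  0.0795] [ 0.58 -0.16  0.23] 0.045
grip 7.26 [ 0.5305 -0.0727  0.079 ] [-0.2   0.95  0.18] 0.0098
lift26 8.06 [ 0.5304 -0.0727  0.1048] [-0.22 -0.46 -0.94] 0.0098
lift 8.61 [ 0.5305 -0.0727  0.1449] [ 0.84 -0.52 -1.02] 0.01
```

View pics/w2.png

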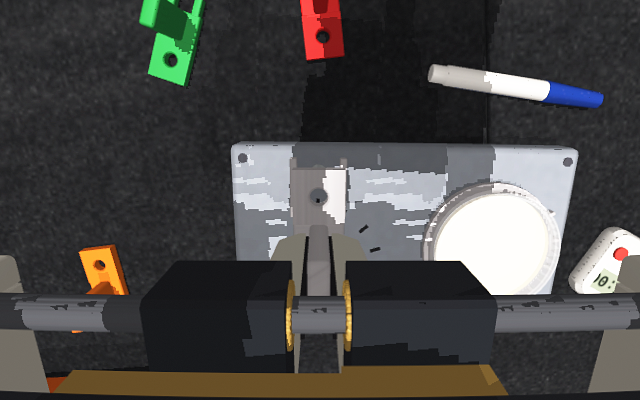

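The fork is held level, with its eye at about (318,197) and opening 10 mm, and it is clear of the peg. Next I set it down to the right.

```bash
python3 - <<'E'
from h import *
yaw=np.pi/2-0.124; x,y=.512,-.212
def rep(s): print(s,round(m.current_clock(),2),np.round(m.current_eef_pos(),4),np.round(m.current_force(),2),round(m.current_opening(),4))
m.line_to([x,y,.145],0.2);m.line_to([x,y,.056],0.1);rep('near')
z=.0525
while z>.045:
    m.line_to([x,y,z],0.02);m.pause(.1);f=m.current_force();rep('d')
    if f[2]>1.5: break
    z-=.0012
m.command_gripper(0.022,25);m.pause(.3);rep('open')
m.line_to([x,y,.14],0.12)
m.command_gripper(0.045)
# view fork and knob from beside
m.move_ptp([.54,-.12,.26],[np.pi,0,yaw]);m.pause(.2)
p,T=cam_pose('wrist');im,d=m.get_image('wrist');save('w3',im);C=cloud(p,T,d)
for lo,hi in [(.074,.095),(.046,.060)]:
    k=(C[...,2]>lo)&(C[...,2]<hi)&(d>0)&(C[...,1]<-.03)&(C[...,1]>-.28)&(C[...,0]>.36)&(C[...,0]<.62)
    n,l,st,ce=cv2.connectedComponentsWithStats(k.astype(np.uint8))
    for i in range(1,n):
        if st[i,4]>30:
            q=C[l==i];print(lo,st[i,4],q.mean(0).round(4),[np.round(v,1) for v in cv2.minAreaRect((q[:,:2]*1000).astype(np.float32))])
tips('wrist',T,['knob_grip']);rep('end')
E
```

```text
near 10.55 [ 0.5123 -0.2121  0.0567] [-0.02  1.52 -1.23] 0.01
d 10.97 [ 0.512  -0.212   0.0526] [-0.05 -0.14 -1.42] 0.0099
d 11.32 [ 0.512  -0.212   0.0513] [ 0.56 -0.5  -0.75] 0.0097
d 11.68 [ 0.512 -0.212  0.05 ] [ 0.07  0.77 -1.57] 0.01
d 12.03 [ 0.5121 -0.2121  0.049 ] [ 0.36 -0.75 -0.03] 0.0101
d 12.38 [ 0.5122 -0.2121  0.0489] [-6.31  2.34 15.03] 0.0095
open 13.14 [ 0.512  -0.212   0.0477] [-1.38 -0.03 -0.16] 0.0217
0.074 576 [ 0.576  -0.0796  0.081 ] [array([579.7, -79. ]), array([14.6, 43.1]), np.float64(82.5)]
0.046 211 [ 0.3894 -0.0547  0.0547] [array([388.6, -54. ]), array([10.4, 14.1]), np.float64(86.7)]
0.046 304 [ 0.3908 -0.1572  0.0549] [array([ 390. , -157.4]), array([ 9.8, 20.7]), np.float64(62.0)]
0.046 247 [ 0.5119 -0.2104  0.0547] [array([ 512.1, -211.4]), array([10.5, 19.7]), np.float64(82.0)]
0.046 104 [ 0.5696 -0.0821  0.0533] [array([576. , -84.5]), array([11.2, 41. ]), np.float64(64.0)]
0.046 226 [ 0.5921 -0.2675  0.0543] [array([ 592.9, -268.3]), array([19.9, 10.4]), np.float64(1.6)]
wrist knob_grip 0.92 [ 0.5821 -0.0753  0.0681]
end 15.63 [ 0.5397 -0.1206  0.2589] [ 0.1  -0.16 -0.19] 0.0452
```

View pics/w3.png

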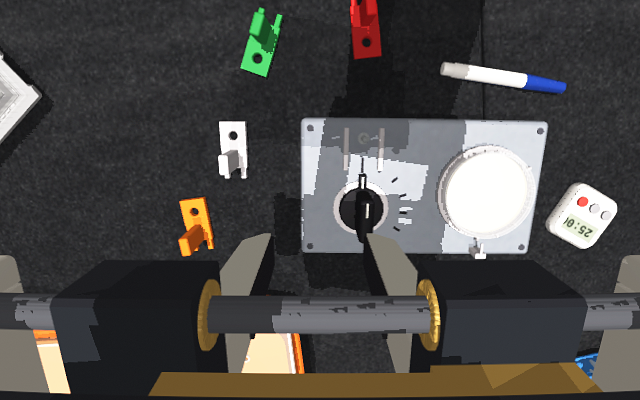

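The fork stands level at (0.512, -0.212), its top at 55 mm, pixel (233,150). The knob is still at home, with its nose at (362,180). Now I grip it and turn step by step.

```bash
python3 - <<'E'
from h import *
yaw=np.pi/2-0.124; P=[.580,-.079,.073]
def rep(s): print(s,round(m.current_clock(),2),np.round(m.current_eef_pos(),4),round(m.current_tcp_rot()[2],3),np.round(m.current_force(),1),np.round(m.current_wrist_torque(),3),round(m.current_opening(),4))
m.move_ptp([P[0],P[1],.14],[np.pi,0,yaw]);m.line_to(P,0.08);rep('down')
m.command_gripper(0.0,50);m.pause(.2);rep('grip')
for a in np.arange(1,13)*.105:
    m.line_to(P,0.1,attitude=[np.pi,0,yaw-a]);m.pause(.15);rep('%.2f'%a)
im,d=m.get_image('scene');save('s2',cv2.resize(im[140:300,250:450],None,fx=4,fy=4,interpolation=cv2.INTER_CUBIC)[:600])
p,T=cam_pose('wrist');im,d=m.get_image('wrist');save('w4',im)
E
```

```text
down 17.21 [ 0.5803 -0.079   0.0736] 1.447 [-0.5 -0.   0.3] [0.071 0.009 0.018] 0.0449
grip 18.02 [ 0.58   -0.0797  0.0732] 1.447 [-1.7 -5.7  0.9] [-1.05   0.214  0.012] 0.014
0.10 18.43 [ 0.58   -0.0795  0.0731] 1.345 [-0.2 -6.1  0.8] [-0.909  0.168  0.229] 0.014
0.21 18.83 [ 0.5801 -0.0794  0.0732] 1.242 [-0.2 -4.9  1.4] [-1.032  0.135 -0.136] 0.0139
0.32 19.24 [ 0.5801 -0.0793  0.0732] 1.138 [ 1.1 -5.4  1.5] [-1.092  0.045 -0.2  ] 0.0137
0.42 19.65 [ 0.5802 -0.0791  0.0732] 1.032 [ 1.8 -4.6  0.8] [-1.03 -0.26 -0.1 ] 0.0137
0.53 20.06 [ 0.5802 -0.079   0.0732] 0.928 [ 3.7 -4.5  1.1] [-0.674 -0.606  0.071] 0.0137
0.63 20.47 [ 0.5803 -0.0789  0.0732] 0.823 [ 5.  -2.4  1.4] [-0.561 -0.795 -0.161] 0.0139
0.73 20.88 [ 0.5805 -0.0788  0.0732] 0.718 [ 5.7 -2.7  0.3] [-0.422 -0.955 -0.128] 0.014
0.84 21.28 [ 0.5805 -0.0787  0.0732] 0.613 [ 6.6 -1.7 -0.1] [-0.384 -1.283 -0.118] 0.0138
0.94 21.69 [ 0.5807 -0.0786  0.0732] 0.508 [ 7.5 -0.7 -1. ] [-0.116 -1.533  0.139] 0.0137
1.05 22.1 [ 0.5808 -0.0786  0.0732] 0.403 [ 9.9 -0.7 -1.7] [-0.201 -1.736 -0.115] 0.0139
1.16 22.51 [ 0.581  -0.0785  0.0732] 0.298 [12.2 -0.1 -2.8] [-0.108 -2.015 -0.072] 0.0139
1.26 22.92 [ 0.5811 -0.0785  0.0732] 0.193 [12.4  0.2 -3.8] [-0.062 -2.262 -0.152] 0.0134
```

View pics/w4.png

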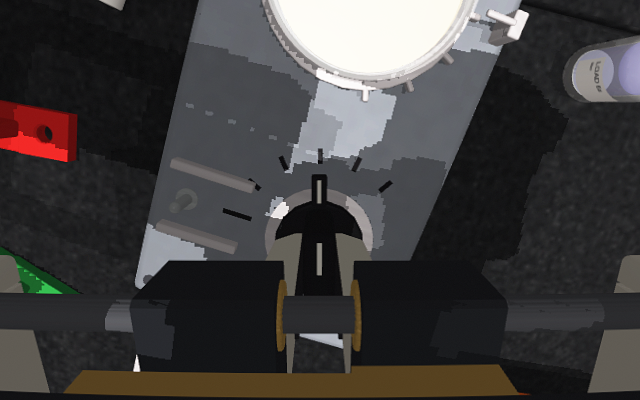

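View pics/s2.png

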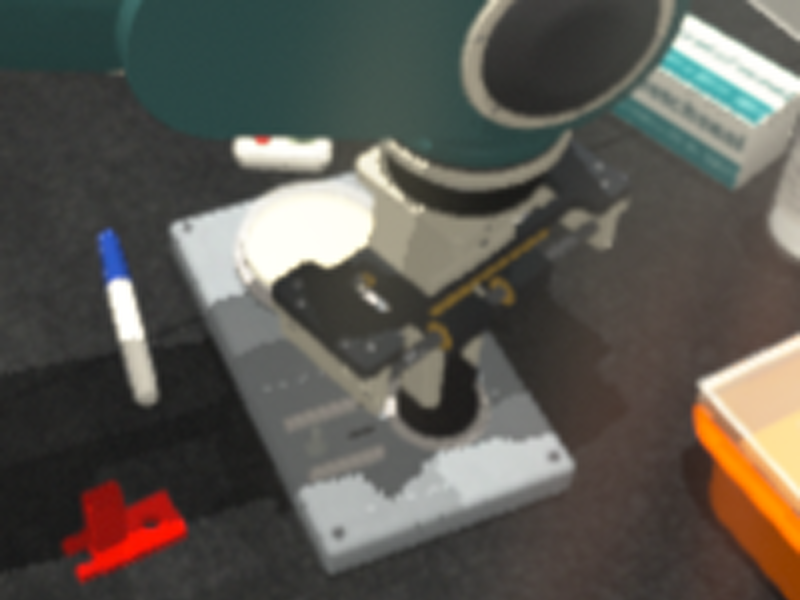

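The wrist view shows the nose at (319,185), squarely on the third short mark at (320,156). Marks one, two, four and five are at columns 258, 283, 357 and 385. Turned angle is 1.254 rad and the grip is firm, so I'm handing in.

```bash
python3 - <<'E'
from h import *
m.pause(.3);print(m.current_tcp_rot(),m.current_wrist_torque(),m.current_opening(),m.current_clock())
m.job_done()
E
```

```text
[-3.14134908e+00 -3.09147628e-03  1.92777841e-01] [-0.16427071 -2.28410211 -0.08339535] 0.013499286115658855 23.3167
the job is handed in; nothing more can be done
```

I finished the job and handed it in at 23.3 s of the 54 s allowed.

- **Fork:** I lifted the bare-metal locking fork straight up off its peg and set it on the bare worktop at about (0.512, -0.212). The wrist camera put its top 55 mm above the worktop, so it is standing upright.
- **Knob:** I turned it clockwise by 1.254 rad, against 1.26 rad for the third stop. The wrist picture shows the nose on the third short mark. The gripper is still closed on it with a set grip of 50 N.
- **Timer, bottle and pen:** I planned no move near them. The pen was in its place in the last pictures, but I did not re-measure any of the three at the end.
- **One reading not at zero:** the tool had about 12 N of sideways force while holding the knob, from a roughly 1 mm centring offset. That is well under the limits. The torque about the knob axis was small, about -0.1 N m.

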